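# Stand up the purple-tube sign plate at the blood-drawing table

## Robot

A 7-joint arm with a two-finger parallel gripper is mounted at the origin on the work surface. World frame = base frame: x ahead of the robot, y to its left, z up, the work surface at z = 0. Lengths are in m, angles in rad, forces in N, time in s.
With the tool pointing down it reaches from about 0.4 to 0.85 m from the base axis. Payload 10.4 kg.
Tool frame: the origin (TCP) lies on the centre line of the jaws, within the pads' length; the fingertips stand manip.tips_ahead ahead of it and the grasp point (between the pads) lies 6 mm ahead of it (manip.tips_ahead is the distance from the TCP to the fingertips, in m); z points along the fingers, y is the line along which they close (so a half turn about z gives the same grasp; the last joint's range is limited). The gripper opens to 87 mm and grips with 3 to 60 N. Pads are 19 mm wide; open, the fingers measure 117 mm over their backs; the gripper's body (75 mm by 190 mm) begins 51 mm behind the grasp point.
Start: joints at [1.29, 0.332, -0.065, 1.46, 0.022, 1.35, -0.088], TCP at [0.159, -0.604, 0.248] pointing down, gripper open.
Joint ranges: [-2.6, 2.6], [-0.5, 2.12], [-1.47, 1.34], [0.16, 2.42], [-1.27, 4.41], [0.06, 2.06], [-2.6, 2.6]. Speed limits (rad/s): [2.22, 2.22, 2.79, 2.79, 3.14, 3.14, 3.14].

## Interface

Orientations are given as a unit quaternion [x, y, z, w].
In Python, from station import manip gives the robot as it stands.
- The arm moves only by the tool shift_gripper, called after ">>>" as name(argument=value, ...), one argument or row to a line, values as JSON. Schema: {"type":"object","properties":{"deltas":{"type":"object","properties":{"drx":{"type":"array","items":{"type":"number"},"minItems":1,"maxItems":12},"dry":{"type":"array","items":{"type":"number"},"minItems":1,"maxItems":12},"drz":{"type":"array","items":{"type":"number"},"minItems":1,"maxItems":12},"dx":{"type":"array","items":{"type":"number"},"minItems":1,"maxItems":12},"dy":{"type":"array","items":{"type":"number"},"minItems":1,"maxItems":12},"dz":{"type":"array","items":{"type":"number"},"minItems":1,"maxItems":12},"finger_gap":{"type":"array","items":{"type":"number"},"minItems":1,"maxItems":12}},"additionalProperties":false,"required":["drx","dry","drz","dx","dy","dz","finger_gap"]},"force":{"type":"number"},"only":{"type":"string"},"quiet":{"type":"boolean"},"lines":{"type":"string"}},"required":["deltas"],"additionalProperties":false}. deltas is an object with one list for each field, all of the same length, 1 to 12, a row being the entries at one place: drx, dry, drz (a rotation vector in rad), dx, dy, dz (the shift in m), finger_gap (the finger opening in m); each row shifts and turns the commanded pose from where the row before left it, along the tool's axes as they then stand; what a row does not reach is not made up. A row lasts 1/8 s, in which the tool goes at most 0.0625 m and 0.188 rad, less where a joint would pass 70% of its speed; a pose out of reach is approached as far as the arm can. The fingers move at their own pace and stop on an object; force is the grip in N (left out, the last holds). Time passes only in rows, so rows that do not move let the fingers close. The tool returns the time, the measured TCP pose, the force, the opening and the grip force at its end. only (a regular expression) keeps the lines of the reply that match it, lines (a string "A,B") keeps lines A to B, and quiet returns only ok. Input that does not fit is refused with a message, and nothing moves.
- manip.observe(): the state, without advancing time (a new reading comes with each control period).
- manip.camera(name): name is "side" or "top" or "wrist"; returns the picture (420x560x3 uint8, red, green, blue); there is no depth.
- manip.calibration(name): a dict with "vertical_fov" (degrees; the focal length in pixels is half the picture's height over the tangent of half this angle, whatever the lens; pixels are square), "cx", "cy" (the principal point, pixels), "D" ([k1, k2, p1, p2, k3] as OpenCV has them; the pictures are not rectified), "camera_from_world" (4x4, takes a point from world to camera coordinates); the wrist camera has in their place "mount" (4x4, takes a point from camera to tool coordinates, whose origin is the TCP and whose axes are the flange's). Camera axes: x right, y up, looking along -z (the intrinsics and any distortion apply to the point x, -y, -z); pixel columns grow to the right and rows downward; lengths in m; the calibration is good to about 2 mm. A picture is of the moment at which its call begins: read the wrist's pose just before it. calibration takes no time and is no camera call.
- manip.hand_in(): hands the job in; it is judged then, once.
The state is a dict: "time": time; "qpos": joint angles; "joint_vel": joint speeds; "joint_efforts": joint torques, N m; "tcp_pos": TCP position; "tool_rot": TCP orientation; "ft_force": force on the tool from outside, world axes, zero at the start; "torque": the same for the moment, N m; "width": finger opening in m; "grip_force": force on a finger pad.
Only numpy, scipy, OpenCV 4.12 (cv2) and the standard library are available. Lean on these libraries where they do the work, as an engineer would, in place of code of your own. Each camera call takes 0.05 s, during which the arm holds its last target. There are 200 camera calls.

## Task

The next patient needs purple-cap tubes: tip the purple sign plate upright on the white sign stand, by pushing its overhanging end up and over so that it turns on its edge beside the metal fence, and leave it standing there, leaning on the fence. That edge stays down on the stand: do not lift the plate off. Leave the red and amber signs lying where they are.

Things in the scene. Friction and masses are not known exactly. Their poses are not given: they have to be found in the camera images.
- stand: White fixed stand: platform 310 mm wide (y), flat top 60 mm above the table, vertical front wall at x = -85 mm, grey metal fence along the other side, 100 mm high, leaning back (to +x) 9 degrees. Origin: on the table under the middle of the foot line of the fence's front face. x: level, from platform to fence. Three signs lie on it side by side, 100 mm apart in y, in any order.
- purple_sign: Purple plate 115 x 80 x 10 mm (x, y, z), about 100 g, loose, face down. Origin: middle of its lower edge beside the fence, on which it turns, 2 to 14 mm short of the fence's foot. x points to the fence; the other end (x = -115 mm) overhangs the platform's front by 32 to 44 mm, free below. z up. Standing, x points down and the old top face leans on the fence, about 9 degrees past vertical.
- red_sign: Red sign plate of the same size, with the same axes and origin, lying likewise on the stand: to be left alone.
- amber_sign: Amber (orange-yellow) sign plate of the same size, with the same axes and origin, lying likewise on the stand: to be left alone.

How it is judged:
By the outcome, as a careful person would: the job done as asked, in the order asked, and still so for the second after the job is handed in, with the robot touching nothing.
It also fails if it takes over 40 s, if anything falls off the work surface, if the arm or the gripper's body presses on something with over 40 N, if the wrist force passes 120 N, or if a joint passes its speed limit or range.

## Working session

There is one attempt and no reset: what is moved stays moved. The work goes in short steps, Python scripts to look and compute and a tool call to move; the robot and the scene stay as the last step left them, time stands still between calls to the robot, and variables do not carry over. Pictures are saved under pics/ and viewed, at most 10 in all, crops included, and the job is handed in when it is done.

```bash
ls; mkdir -p pics
```

Run:
```python
from station import manip
import cv2,numpy as np
o=manip.observe();print(o['time'],o['tcp_pos'],o['tool_rot'],o['width'],manip.tips_ahead)
for n in('top','side'):
    c=manip.calibration(n);print(n,c)
    cv2.imwrite(f'pics/{n}0.png',manip.camera(n)[:,:,::-1])
print(manip.calibration('wrist'))
```

```text
pics
station.py
0.0 [ 0.15926744 -0.60400656  0.246766  ] [ 9.91699881e-01  1.28572354e-01 -1.27262096e-04 -6.91808021e-04] 0.08657365327852011 0.025
top {'vertical_fov': 42.20464349372469, 'cx': 275.17999834852395, 'cy': 198.7519705929954, 'D': array([-0.0114246,  0.       ,  0.       ,  0.       ,  0.       ]), 'camera_from_world': array([[ 0.00328863, -0.99923193,  0.03904792, -0.03635517],
       [ 0.99096418,  0.0084923 ,  0.13385765, -0.57595113],
       [-0.13408645,  0.03825488,  0.99023098, -0.66443494],
       [ 0.        ,  0.        ,  0.        ,  1.        ]])}
side {'vertical_fov': 42.45441083699002, 'cx': 275.3119571242975, 'cy': 208.80545056529323, 'D': array([-0.0998989,  0.       ,  0.       ,  0.       ,  0.       ]), 'camera_from_world': array([[-9.04485912e-01, -4.26503445e-01, -2.13395936e-04,
         5.18152806e-01],
       [ 2.79555376e-01, -5.93230845e-01,  7.54934405e-01,
        -2.18397922e-01],
       [-3.22108718e-01,  6.82767878e-01,  6.55800273e-01,
        -5.53893699e-01],
       [ 0.00000000e+00,  0.00000000e+00,  0.00000000e+00,
         1.00000000e+00]])}
{'vertical_fov': 63.011900553968715, 'cx': 274.06782128336494, 'cy': 210.59461926503377, 'D': array([-0.07366663,  0.        ,  0.        ,  0.        ,  0.        ]), 'mount': array([[-1.29687478e-03,  9.68438376e-01,  2.49249733e-01,
         6.84906173e-02],
       [ 9.99999125e-01,  1.19047382e-03,  5.77625910e-04,
         8.37794414e-05],
       [ 2.62669816e-04,  2.49250264e-01, -9.68439072e-01,
        -1.35866075e-01],
       [ 0.00000000e+00,  0.00000000e+00,  0.00000000e+00,
         1.00000000e+00]])}
```

View pics/top0.png

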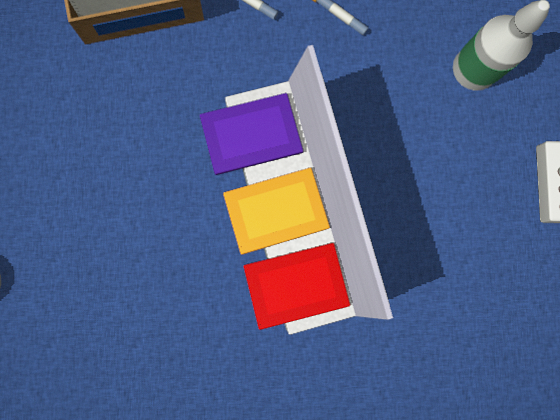

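View pics/side0.png

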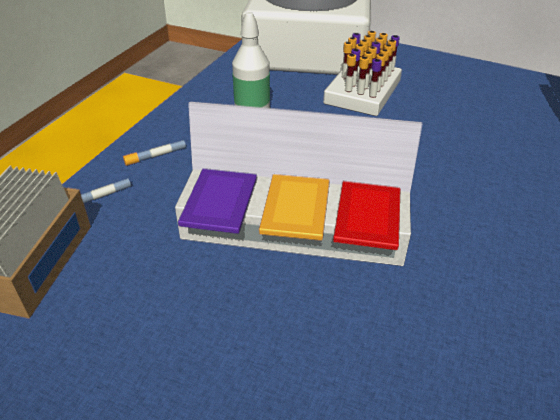

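The top view shows purple at (252,133), amber at (275,210) and red at (297,287), with the fence on their right, which is roughly world -y. The side view agrees: purple is on the left at (220,198), with its overhanging end at the front. Next I'll measure the corners.

Create h.py:
```python
from station import manip
import cv2,numpy as np
def ray(cam,px,T=None):
    c=manip.calibration(cam); f=210/np.tan(np.radians(c['vertical_fov']/2))
    K=np.array([[f,0,c['cx']],[0,f,c['cy']],[0,0,1]])
    u=cv2.undistortPoints(np.float64(px).reshape(-1,1,2),K,c['D'])[:,0]
    d=np.c_[u[:,0],-u[:,1],-np.ones(len(u))]
    M=np.linalg.inv(c['camera_from_world']); return M[:3,3],d@M[:3,:3].T
def onz(cam,px,z):
    o,d=ray(cam,px); return o+d*((z-o[2])/d[:,2])[:,None]
def mask(img,name):
    h=cv2.cvtColor(img,cv2.COLOR_RGB2HSV); r={'purple':(125,150),'amber':(12,30),'red':(0,6)}[name]
    m=cv2.inRange(h,(r[0],110,60),(r[1],255,255))
    n,l,s,_=cv2.connectedComponentsWithStats(m); return np.uint8(l==1+np.argmax(s[1:,4]))
def quad(img,name):
    m=mask(img,name); c=max(cv2.findContours(m,0,1)[0],key=cv2.contourArea)
    return cv2.boxPoints(cv2.minAreaRect(c)),c
```

Run:
```python
from h import *
img=cv2.imread('pics/top0.png')[:,:,::-1].copy()
for n in('purple','amber','red'):
    q,c=quad(img,n); e=cv2.approxPolyDP(c,6,True)[:,0]
    for p in (q,e):
        P=onz('top',p,.07); print(n,p.round(0).tolist(),P.round(4).tolist(),np.linalg.norm(P-np.roll(P,-1,0),axis=1).round(4))
# side check: top-face corners seen in side
im=cv2.imread('pics/side0.png')[:,:,::-1].copy()
e=cv2.approxPolyDP(quad(im,'purple')[1],5,True)[:,0];print('side',e.tolist(),onz('side',e,.07).round(4).tolist())
# platform corners, fence top
print('platform front corners',onz('top',[[226,98],[289,334]],.06).round(4))
print('fence top',onz('top',[[309,46],[391,319]],.1588).round(4))
o,d=ray('top',[[252,133]]);print(o)
```

```text
purple [[199.0, 114.0], [287.0, 91.0], [303.0, 152.0], [214.0, 175.0]] [[0.679, 0.0646, 0.07], [0.7103, -0.0469, 0.07], [0.6313, -0.0665, 0.07], [0.6014, 0.0436, 0.07]] [0.1158 0.0814 0.1142 0.0804]
purple [[285, 93], [200, 114], [215, 174], [302, 152]] [[0.7078, -0.0438, 0.07], [0.6787, 0.0632, 0.07], [0.6023, 0.043, 0.07], [0.6315, -0.0652, 0.07]] [0.1109 0.079  0.1121 0.0793]
amber [[222.0, 192.0], [312.0, 166.0], [330.0, 228.0], [240.0, 254.0]] [[0.5797, 0.0334, 0.07], [0.6133, -0.0778, 0.07], [0.5357, -0.0995, 0.07], [0.5035, 0.0104, 0.07]] [0.1161 0.0806 0.1145 0.0795]
amber [[311, 168], [224, 192], [241, 253], [329, 227]] [[0.6112, -0.0764, 0.07], [0.5799, 0.0315, 0.07], [0.505, 0.0097, 0.07], [0.5374, -0.0983, 0.07]] [0.1124 0.078  0.1127 0.0769]
red [[243.0, 265.0], [334.0, 242.0], [350.0, 306.0], [259.0, 329.0]] [[0.4911, 0.0072, 0.07], [0.5193, -0.1042, 0.07], [0.4416, -0.1229, 0.07], [0.4147, -0.0128, 0.07]] [0.115  0.0799 0.1134 0.0789]
red [[333, 243], [244, 266], [259, 328], [349, 305]] [[0.5178, -0.103, 0.07], [0.4893, 0.0058, 0.07], [0.4156, -0.0129, 0.07], [0.4428, -0.1217, 0.07]] [0.1125 0.076  0.1122 0.0772]
side [[203, 169], [179, 225], [238, 232], [255, 175]] [[0.7056, -0.0415, 0.07], [0.6724, 0.072, 0.07], [0.5994, 0.0516, 0.07], [0.6326, -0.0604, 0.07]]
platform front corners [[ 0.7033  0.0315  0.06  ]
 [ 0.4075 -0.0495  0.06  ]]
fence top [[ 0.7327 -0.0656  0.1588]
 [ 0.4336 -0.1505  0.1588]]
[ 0.48177478 -0.00601822  0.73645912]
```

Sizes check: about 115 x 80 mm, with 38 mm overhang, and stand x points along (0.27, -0.96). Plan: approach from the front (+y) with the tool pitched about 25° down, go under the overhang, and follow an arc up. First I'll raise the tool and swing it round.

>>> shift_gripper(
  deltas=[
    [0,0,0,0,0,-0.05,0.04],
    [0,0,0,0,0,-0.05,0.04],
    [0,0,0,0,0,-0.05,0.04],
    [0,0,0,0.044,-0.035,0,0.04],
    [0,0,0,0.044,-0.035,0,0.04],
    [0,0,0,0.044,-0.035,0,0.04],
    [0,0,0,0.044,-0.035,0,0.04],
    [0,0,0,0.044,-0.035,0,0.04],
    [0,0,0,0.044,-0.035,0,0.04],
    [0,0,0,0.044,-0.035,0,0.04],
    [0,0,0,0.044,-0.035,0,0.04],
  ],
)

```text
refused: deltas: the value is not of type 'object' (schema: type "object"). Nothing was moved.
```

Refused on format, not on reach. It needs an object with one list for each field.

>>> shift_gripper(
  deltas={"drx": [0,0,0,0,0,0,0,0,0,0,0],"dry": [0,0,0,0,0,0,0,0,0,0,0],"drz": [0,0,0,0,0,0,0,0,0,0,0],"dx": [0,0,0,0.044,0.044,0.044,0.044,0.044,0.044,0.044,0.044],"dy": [0,0,0,-0.035,-0.035,-0.035,-0.035,-0.035,-0.035,-0.035,-0.035],"dz": [-0.05,-0.05,-0.05,0,0,0,0,0,0,0,0],"finger_gap": [0.04,0.04,0.04,0.04,0.04,0.04,0.04,0.04,0.04,0.04,0.04]},
)

```text
time: 1.48
tcp_pos: [0.429, -0.2422, 0.3974]
tool_rot: [0.992, 0.128, -0.0, 0.0]
ft_force: [0.7, -0.7, 0.4]
width: 0.0396
grip_force: 0.0
```

```bash
python3 -c "
from station import manip;print(manip.observe()['qpos'].round(2) )"
```

```text
[ 0.84  0.02 -0.42  1.51  0.01  1.61 -0.9 ]
```

>>> shift_gripper(
  deltas={"drx": [0,0,0,0,0,0,0,0],"dry": [0,0,0,0,0,0,0,0],"drz": [0,0,0,0,0,0,0,0],"dx": [0.024,0.024,0.024,0.024,0.024,0.024,0.024,0.024],"dy": [-0.057,-0.057,-0.057,-0.057,-0.057,-0.057,-0.057,-0.057],"dz": [0,0,0,0,0,0,0,0],"finger_gap": [0.04,0.04,0.04,0.04,0.04,0.04,0.04,0.04]},
)

```text
time: 2.48
tcp_pos: [0.4979, 0.2475, 0.3975]
tool_rot: [0.992, 0.128, 0.0, 0.0]
ft_force: [1.9, -0.0, -0.2]
width: 0.0402
grip_force: 0.0
```

>>> shift_gripper(
  deltas={"drx": [0,0,0,0,0,0,0,0,0],"dry": [0,0,0,0,0,0,0,0,0],"drz": [0.18,0.18,0.18,0.18,0.18,0.18,0.18,0.18,0.131],"dx": [0,0,0,0,0,0,0,0,0],"dy": [0,0,0,0,0,0,0,0,0],"dz": [0,0,0,0,0,0,0,0,0],"finger_gap": [0.04,0.04,0.04,0.04,0.04,0.04,0.04,0.04,0.04]},
)

```text
time: 3.6
tcp_pos: [0.5047, 0.245, 0.3532]
tool_rot: [0.957, -0.286, -0.028, 0.038]
ft_force: [0.2, 0.6, -1.8]
width: 0.0396
grip_force: 0.0
```

```bash
python3 -c "
from station import manip;print(manip.observe()['qpos'].round(2) )"
```

```text
[-1.    0.24  0.57  1.41 -0.11  1.63 -2.59]
```

The joint 7 limit blocks the yaw in this direction. I'll fit a simple S-R-S kinematic model to the recorded poses to check which wrist configuration is reachable.

Create kin.py:
```python
from h import *
from scipy.spatial.transform import Rotation as R
from scipy.optimize import least_squares
import itertools
def fk(q,L,s):
    d=[0,0,L[0]];T=np.array(d,float);A=R.identity()
    for i,(a,l) in enumerate(zip(q,[0,0,L[1],0,L[2],0,L[3]])):
        A=A*R.from_rotvec(np.array([0,0,s[i]*a] if i%2==0 else [0,s[i]*a,0]))
        T=T+A.apply([0,0,l])
    return T,A
lo=np.array([-2.6,-.5,-1.47,.16,-1.27,.06,-2.6]);hi=np.array([2.6,2.12,1.34,2.42,4.41,2.06,2.6])
```

Run:
```python
from kin import *
o=manip.observe()
D=[([1.29,.332,-.065,1.46,.022,1.35,-.088],[.15927,-.604,.24677],[.9917,.12857,-.0001,-.0007]),
([.84,.02,-.42,1.51,.01,1.61,-.9],[.429,-.2422,.3974],[.992,.128,0,0]),(o['qpos'],o['tcp_pos'],o['tool_rot'])]
best=[]
for s in itertools.product([1,-1],repeat=4):
  S=[s[0],1,s[1],1,s[2],1,s[3]]
  for k in range(4):
    off=R.from_euler('z',90*k,degrees=True)
    e=sum((R.from_quat(r)*(fk(q,[.3,.3,.3,.2],S)[1]*off).inv()).magnitude() for q,p,r in D)
    best.append((e,S,k))
best.sort(key=lambda t:t[0]);print(best[:3]);S=best[0][1]
f=least_squares(lambda L:np.concatenate([fk(q,L,S)[0]-p for q,p,r in D]),[.3,.4,.4,.2]);print(f.x,f.fun.round(4))
```

```text
[(0.009529166090020453, [-1, 1, -1, 1, -1, 1, -1], 1), (0.27941217402664087, [-1, 1, -1, 1, 1, 1, -1], 1), (0.8796647426509693, [1, 1, -1, 1, -1, 1, 1], 3)]
[0.24721755 0.40286429 0.49715721 0.27141686] [ 0.042   0.0215  0.0012  0.0305  0.0326  0.0023 -0.0237  0.0302 -0.0035]
```

Create kin.py:
```python
from h import *
from scipy.spatial.transform import Rotation as R
from scipy.optimize import least_squares
S=[-1,1,-1,1,-1,1,-1]; off=R.from_euler('z',90,degrees=True)
def fk(q,L):
    # L: lengths 0..3, y-offsets after q2,q4,q6
    T=np.array([0,0,L[0]]);A=R.identity();t={1:[0,L[4],0],2:[0,0,L[1]],3:[0,L[5],0],4:[0,0,L[2]],5:[0,L[6],0],6:[0,0,L[3]]}
    for i,a in enumerate(q):
        A=A*R.from_rotvec([0,0,S[i]*a] if i%2==0 else [0,S[i]*a,0])
        if i in t:T=T+A.apply(t[i])
    return T,A*off
lo=np.array([-2.6,-.5,-1.47,.16,-1.27,.06,-2.6]);hi=np.array([2.6,2.12,1.34,2.42,4.41,2.06,2.6])
D=[([1.29,.332,-.065,1.46,.022,1.35,-.088],[.15927,-.604,.24677]),([.84,.02,-.42,1.51,.01,1.61,-.9],[.429,-.2422,.3974])]
o=manip.observe();D.append((o['qpos'],o['tcp_pos']))
f=least_squares(lambda L:np.r_[np.concatenate([fk(q,L)[0]-p for q,p in D]),.01*L[4:]],[.3,.4,.4,.2,0,0,0]);L=f.x
```

Run:
```python
from kin import *
print(L.round(3),f.fun.round(4))
th=np.arctan2(-.264,.9645)  # stand x=(.267,-.964)
xs=np.array([.267,-.9637,0]);ys=np.array([.9637,.267,0])
def target(pitch,up):
    z=np.cos(pitch)*xs-np.sin(pitch)*np.array([0,0,1]); y=-ys*up; x=np.cross(y,z); 
    return R.from_matrix(np.c_[x,y,z])
E0=np.array([.640,.0541,.06])
rng=np.random.default_rng(0)
for up in(1,-1):
  for pd in(25,40):
    for d,h in((-.06,-.005),(.06,.09)):
      # TCP pos relative to free end mid: d along xs
      P=E0+xs*d+[0,0,h];Rt=target(np.radians(pd),up)
      best=None
      for k in range(25):
        g=least_squares(lambda q:np.r_[(fk(q,L)[0]-P)*5,(Rt.inv()*fk(q,L)[1]).as_rotvec()],lo+(hi-lo)*rng.random(7),bounds=(lo,hi))
        if best is None or g.cost<best.cost-1e-9:best=g
      print(up,pd,d,P.round(3),'%.2e'%best.cost,best.x.round(2),Rt.apply([1,0,0]).round(2))
```

```text
[ 0.291  0.442  0.492  0.355 -0.026 -0.037  0.017] [ 0.0009  0.0005 -0.0011 -0.0006 -0.0009  0.0013  0.     -0.     -0.0002
 -0.0003 -0.0004  0.0002]
1 25 -0.06 [0.624 0.112 0.055] 1.19e-13 [-0.92  0.92  0.25  1.48  0.78  1.45  2.32] [ 0.11 -0.41  0.91]
1 25 0.06 [ 0.656 -0.004  0.15 ] 1.35e-16 [-1.11  0.84  0.75  1.64  0.61  1.2   2.6 ] [ 0.11 -0.41  0.91]
1 40 -0.06 [0.624 0.112 0.055] 7.87e-17 [-1.07  0.83  0.56  1.58  0.44  1.19  2.56] [ 0.17 -0.62  0.77]
1 40 0.06 [ 0.656 -0.004  0.15 ] 1.63e-14 [ 0.35  1.06 -1.34  1.54  1.67  2.01  2.43] [ 0.17 -0.62  0.77]
-1 25 -0.06 [0.624 0.112 0.055] 1.73e-14 [-0.7   0.9  -0.06  1.46  0.97  1.58 -0.91] [-0.11  0.41 -0.91]
-1 25 0.06 [ 0.656 -0.004  0.15 ] 2.13e-13 [-1.13  0.85  0.77  1.64  0.59  1.19 -0.53] [-0.11  0.41 -0.91]
-1 40 -0.06 [0.624 0.112 0.055] 1.95e-18 [ 0.    1.04 -1.02  1.48  1.44  1.87 -0.95] [-0.17  0.62 -0.77]
-1 40 0.06 [ 0.656 -0.004  0.15 ] 3.30e-18 [-0.52  0.56  0.02  1.6   0.86  1.34 -0.59] [-0.17  0.62 -0.77]
```

Camera-down orientation is comfortably reachable (q7 about -0.9), so I'll yaw back the other way.

Add to kin.py:
```python
xs=np.array([.267,-.9637,0]);ys=np.array([.9637,.267,0]);up=np.array([0,0,1.]);E0=np.array([.640,.0541,.06])
def target(pd,yaw=0):
    p=np.radians(pd);z=np.cos(p)*xs-np.sin(p)*up
    return R.from_matrix(np.c_[np.cross(ys,z),ys,z])
def rep(pd,P):
    o=manip.observe();A=R.from_quat(o['tool_rot']);Rt=target(pd)
    print('rotvec',(A.inv()*Rt).as_rotvec().round(3),'tool d now',A.inv().apply(P-o['tcp_pos']).round(4),'after rot',Rt.inv().apply(P-o['tcp_pos']).round(4),'q',o['qpos'].round(2),'tcp',o['tcp_pos'].round(4),'f',o['ft_force'].round(1))
def sh(o=None):
    o=o or manip.observe();d=o['tcp_pos']-E0;return (d@xs,d@ys,d[2])
```

```text
(no output)
```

>>> shift_gripper(
  deltas={"drx": [0,0,0,0,0,0,0,0,0,0,0,0],"dry": [0,0,0,0,0,0,0,0,0,0,0,0],"drz": [-0.18,-0.18,-0.18,-0.18,-0.18,-0.18,-0.18,-0.18,-0.18,-0.18,-0.18,-0.18],"dx": [0,0,0,0,0,0,0,0,0,0,0,0],"dy": [0,0,0,0,0,0,0,0,0,0,0,0],"dz": [0,0,0,0,0,0,0,0,0,0,0,0],"finger_gap": [0.04,0.04,0.04,0.04,0.04,0.04,0.04,0.04,0.04,0.04,0.04,0.04]},
)

```text
time: 5.1
tcp_pos: [0.5048, 0.2451, 0.3535]
tool_rot: [0.701, 0.712, -0.046, -0.007]
ft_force: [0.8, 0.8, 0.3]
width: 0.0398
grip_force: 0.0
```

```bash
python3 -c "
from kin import *
rep(90,E0-.15*xs+[0,0,.2]);rep(30,E0-.15*xs+[0,0,.1])"
```

```text
rotvec [-0.082  0.045 -0.254] tool d now [-0.0429  0.1013  0.0886] after rot [-0.0702  0.0793  0.0935] q [-0.8   0.22  0.32  1.4  -0.06  1.63 -0.47] tcp [0.5048 0.2451 0.3535] f [0.8 0.8 0.3]
rotvec [-0.207 -0.995 -0.187] tool d now [-0.0374  0.1088  0.1882] after rot [0.1325 0.0793 0.1575] q [-0.8   0.22  0.32  1.4  -0.06  1.63 -0.47] tcp [0.5048 0.2451 0.3535] f [0.8 0.8 0.3]
```

>>> shift_gripper(
  deltas={"drx": [-0.0345,-0.0345,-0.0345,-0.0345,-0.0345,-0.0345,0,0,0,0,0],"dry": [-0.166,-0.166,-0.166,-0.166,-0.166,-0.166,0,0,0,0,0],"drz": [-0.031,-0.031,-0.031,-0.031,-0.031,-0.031,0,0,0,0,0],"dx": [0,0,0,0,0,0,0.0265,0.0265,0.0265,0.0265,0.0265],"dy": [0,0,0,0,0,0,0.0159,0.0159,0.0159,0.0159,0.0159],"dz": [0,0,0,0,0,0,0.0315,0.0315,0.0315,0.0315,0.0315],"finger_gap": [0.035,0.035,0.035,0.035,0.035,0.035,0.035,0.035,0.035,0.035,0.035]},
)

```text
time: 6.48
tcp_pos: [0.6007, 0.1978, 0.1589]
tool_rot: [0.526, 0.687, -0.304, 0.398]
ft_force: [0.5, 1.1, -0.1]
width: 0.0354
grip_force: 0.0
```

Run:
```python
from kin import *
rep(30,E0-.09*xs+[0,0,-.005]);print(sh())
cv2.imwrite('pics/side1.png',manip.camera('side')[:,:,::-1])
```

```text
rotvec [-0.005  0.001 -0.004] tool d now [ 0.0606 -0.0002  0.103 ] after rot [ 0.0605 -0.0005  0.1031] q [-1.    0.74  0.3   1.45  0.7   1.56 -0.69] tcp [0.6007 0.1978 0.1589] f [ 0.5  1.1 -0.1]
(np.float64(-0.14901381182037726), np.float64(0.0004856662679390925), np.float64(0.09892667485811901))
```

View pics/side1.png

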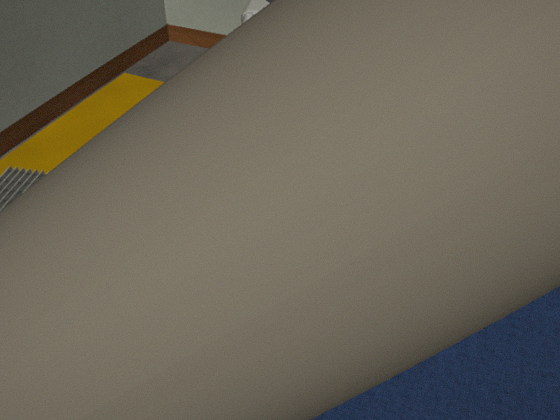

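The side view is blocked by the forearm, so I'll rely on the pose, the force reading and the top and wrist cameras. Next I'll lower the tool in front of the overhang.

>>> shift_gripper(
  deltas={"drx": [0,0,0,0],"dry": [0,0,0,0],"drz": [0,0,0,0],"dx": [0.0228,0.0228,0.0228,0],"dy": [0,0,0,0],"dz": [0.0359,0.0359,0.0359,0],"finger_gap": [0.035,0.035,0.035,0.035]},
)

```text
time: 7.02
tcp_pos: [0.6146, 0.1386, 0.0457]
tool_rot: [0.526, 0.687, -0.307, 0.397]
ft_force: [-1.2, 0.0, 1.3]
width: 0.0347
grip_force: 0.0
```

Run:
```python
from kin import *
rep(30,E0-.0064*xs+[0,0,-.014]);print(sh())
a=manip.camera('top');b=manip.camera('wrist')
cv2.imwrite('pics/both1.png',cv2.resize(np.hstack([a,b]),(800,300))[:,:,::-1])
```

```text
rotvec [-0.009  0.004 -0.001] tool d now [-0.0409  0.0026  0.0709] after rot [-0.0412  0.0019  0.0708] q [-0.93  0.87  0.3   1.53  0.71  1.37 -0.79] tcp [0.6146 0.1386 0.0457] f [-1.2  0.   1.3]
(np.float64(-0.08825799831362308), np.float64(-0.0019369941510165153), np.float64(-0.014263161713081153))
```

View pics/both1.png

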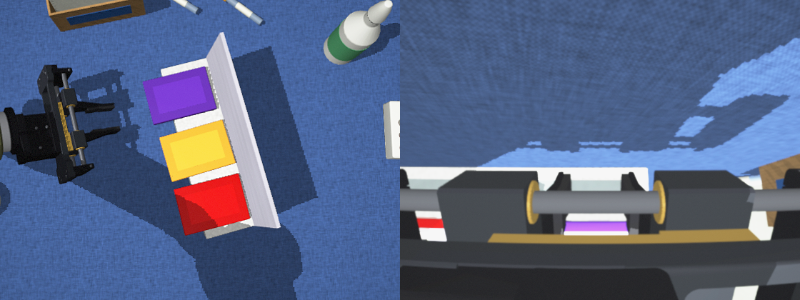

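The top view shows the fingers in front of the purple plate and lined up with it. The wrist view shows the purple edge at (595,228), centred between the fingers at about 555 and 637. Next I'll go under the overhang.

>>> shift_gripper(
  deltas={"drx": [0,0,0,0],"dry": [0,0,0,0],"drz": [0,0,0,0],"dx": [-0.0138,-0.0138,-0.0138,0],"dy": [0.0005,0.0005,0.0005,0],"dz": [0.024,0.024,0.024,0],"finger_gap": [0.035,0.035,0.035,0.035]},
)

```text
time: 7.62
tcp_pos: [0.6394, 0.0575, 0.0487]
tool_rot: [0.528, 0.686, -0.305, 0.398]
ft_force: [-0.2, 0.1, 0.5]
width: 0.0348
grip_force: 0.0
```

Run:
```python
from kin import *
print(sh(),manip.observe()['ft_force'].round(1))
```

```text
(np.float64(-0.003385803727451169), np.float64(0.00036252485585505824), np.float64(-0.011293766411022137)) [-0.2  0.1  0.5]
```

>>> shift_gripper(
  deltas={"drx": [0,0,0,0,0,0,0],"dry": [0,0,0,0,0,0,0],"drz": [0,0,0,0,0,0,0],"dx": [-0.0097,-0.0097,-0.0097,-0.0101,-0.0101,-0.0101,0],"dy": [0,0,0,0,0,0,0],"dz": [-0.0049,-0.0049,-0.0049,-0.0012,-0.0012,-0.0012,0],"finger_gap": [0.035,0.035,0.035,0.035,0.035,0.035,0.035]},
)

```text
time: 8.5
tcp_pos: [0.6429, 0.0474, 0.109]
tool_rot: [0.527, 0.687, -0.303, 0.398]
ft_force: [0.6, 0.4, -0.1]
width: 0.0347
grip_force: 0.3
```

Run:
```python
from kin import *
print(sh(),manip.observe()['ft_force'].round(1))
cv2.imwrite('pics/top2.png',manip.camera('top')[:,:,::-1])
```

```text
(np.float64(0.007222657758645622), np.float64(0.0009926053138071384), np.float64(0.049006786118358306)) [ 0.6  0.4 -0.1]
```

View pics/top2.png

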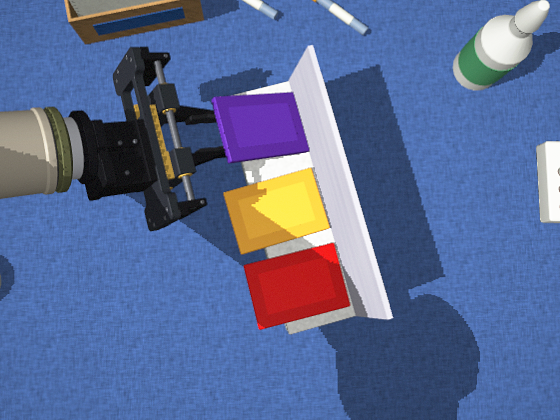

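Purple is tilted about 30° on its edge at (303,122). It looks yawed a few degrees, its edge running from (298,93) to (309,152). I'll quantify that before continuing.

Run:
```python
from kin import *
A=R.from_quat(manip.observe()['tool_rot']).as_matrix();print('tool',A.round(3).tolist())
img=cv2.imread('pics/top2.png')[:,:,::-1].copy();q,c=quad(img,'purple')
e=cv2.approxPolyDP(c,4,True)[:,0];print(e.tolist())
i=e[:,0]>265
def sc(P):
    d=P-E0;return np.c_[d@xs,d@ys,d[:,2]].round(4).tolist()
print('pivot top edge',sc(onz('top',e[i],.0687)));print('free',sc(onz('top',e[~i],.126)))
i0=cv2.imread('pics/top0.png')[:,:,::-1].copy();e=quad(i0,'purple')[0];print('before',sc(onz('top',e,.07)))
print('fence top',sc(onz('top',[[309,46],[391,319]],.1588)))
```

```text
tool [[-0.129, 0.965, 0.227], [0.483, 0.261, -0.836], [-0.866, 0.002, -0.499]]
[[291, 92], [212, 98], [228, 162], [308, 150]]
pivot top edge [[0.1204, 0.039, 0.0087], [0.1209, -0.0393, 0.0087]]
free [[0.0208, 0.0372, 0.066], [0.0197, -0.0405, 0.066]]
before [[0.0003, 0.0403, 0.01], [0.1162, 0.0408, 0.01], [0.114, -0.0405, 0.01], [-0.0002, -0.04, 0.01]]
fence top [[0.1401, 0.0574, 0.0988], [0.1421, -0.2536, 0.0988]]
```

Back-projection shows no yaw or slide: the pivot is still at s of about 0.1155, so the slant was perspective. I'll continue the arc to about 80°.

>>> shift_gripper(
  deltas={"drx": [0,0,0,0,0,0,0,0,0,0,0],"dry": [0,0,0,0,0,0,0,0,0,0,0],"drz": [0,0,0,0,0,0,0,0,0,0,0],"dx": [-0.0084,-0.0084,-0.0084,-0.0072,-0.0072,-0.0072,-0.0062,-0.0062,-0.0062,-0.0053,0],"dy": [0,0,0,0,0,0,0,0,0,0,0],"dz": [0.002,0.002,0.002,0.003,0.003,0.003,0.0048,0.0048,0.0048,0.0058,0],"finger_gap": [0.035,0.035,0.035,0.035,0.035,0.035,0.035,0.035,0.035,0.035,0.035]},
)

```text
time: 9.93
tcp_pos: [0.6597, -0.0166, 0.1521]
tool_rot: [0.527, 0.687, -0.304, 0.398]
ft_force: [0.1, -0.3, 0.2]
width: 0.0353
grip_force: 0.0
```

Run:
```python
from kin import *
print(sh(),manip.observe()['ft_force'].round(1))
cv2.imwrite('pics/top3.png',manip.camera('top')[:,:,::-1])
```

```text
(np.float64(0.07342340678032587), np.float64(5.986504386980547e-05), np.float64(0.09205893609089832)) [ 0.1 -0.3  0.2]
```

View pics/top3.png

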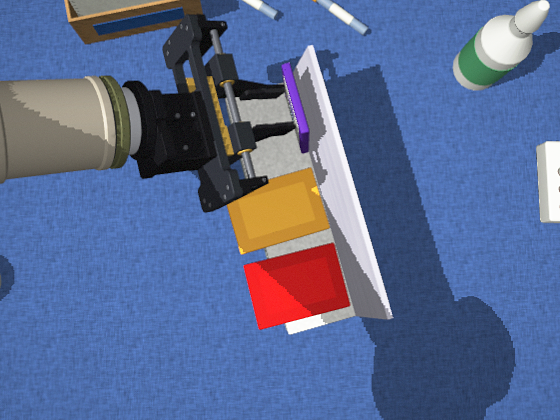

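Purple stands almost upright on its edge at (297,107), with both fingers behind it. I'll push slowly on over to the fence.

>>> shift_gripper(
  deltas={"drx": [0,0,0,0,0,0],"dry": [0,0,0,0,0,0],"drz": [0,0,0,0,0,0],"dx": [-0.0027,-0.0027,-0.0027,-0.0027,-0.0023,0],"dy": [0,0,0,0,0,0],"dz": [0.0036,0.0036,0.0036,0.0036,0.0036,0],"finger_gap": [0.035,0.035,0.035,0.035,0.035,0.035]},
)

```text
time: 10.72
tcp_pos: [0.6654, -0.0376, 0.1542]
tool_rot: [0.527, 0.687, -0.304, 0.398]
ft_force: [0.2, -0.4, 0.5]
width: 0.0347
grip_force: 0.0
```

Run:
```python
from kin import *
print(sh(),manip.observe()['ft_force'].round(1))
img=manip.camera('top');cv2.imwrite('pics/top4.png',cv2.resize(img[40:200,200:400],None,fx=3,fy=3)[:,:,::-1])
```

```text
(np.float64(0.09511150866302712), np.float64(2.2956961066472085e-06), np.float64(0.09422653307681236)) [ 0.2 -0.4  0.5]
```

View pics/top4.png

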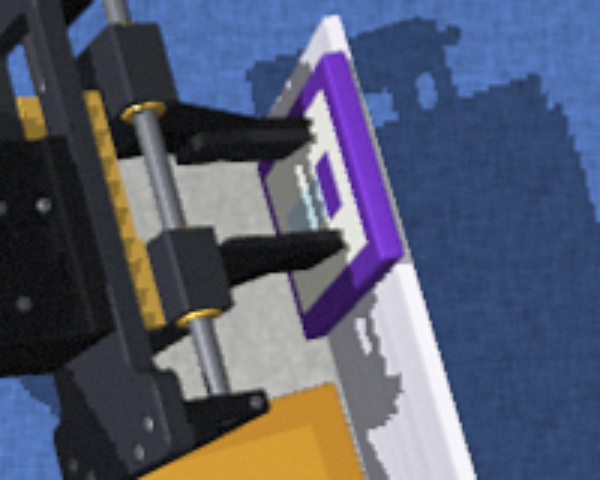

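Purple has gone over and leans on the fence, its face towards us, with the fingers no longer loaded. I'll retract straight back and verify.

>>> shift_gripper(
  deltas={"drx": [0,0,0,0,0,0,0,0,0],"dry": [0,0,0,0,0,0,0,0,0],"drz": [0,0,0,0,0,0,0,0,0],"dx": [0.005,0.02,0.02,0.02,0.02,-0.03,-0.03,0,0],"dy": [0,0,0,0,0,0,0,0,0],"dz": [-0.0087,-0.0346,-0.0346,-0.0346,-0.0346,-0.05,-0.05,0,0],"finger_gap": [0.035,0.035,0.035,0.035,0.035,0.035,0.035,0.035,0.035]},
)

```text
time: 11.9
tcp_pos: [0.6058, 0.1821, 0.2552]
tool_rot: [0.526, 0.688, -0.304, 0.398]
ft_force: [-0.0, 0.1, -0.9]
width: 0.0354
grip_force: 0.0
```

Run:
```python
from kin import *
img=manip.camera('top').copy();cv2.imwrite('pics/top5.png',img[:,:,::-1])
e=cv2.approxPolyDP(quad(img,'purple')[1],4,True)[:,0];print(e.tolist())
def sc(P):
    d=P-E0;return np.c_[d@xs,d@ys,d[:,2]].round(4).tolist()
print('at foot',sc(onz('top',e,.0616)));print('at top',sc(onz('top',e,.174)))
for n in('amber','red'):print(n,quad(img,n)[0].round(0).tolist())
```

```text
[[313, 57], [286, 95], [307, 69], [323, 120], [300, 144], [302, 152], [333, 125]]
at foot [[0.162, 0.0796, 0.0016], [0.1142, 0.0389, 0.0016], [0.15, 0.0658, 0.0016], [0.1514, -0.005, 0.0016], [0.1143, -0.0278, 0.0016], [0.1139, -0.0385, 0.0016], [0.162, -0.0146, 0.0016]]
at top [[0.1376, 0.0383, 0.114], [0.0978, 0.0044, 0.114], [0.1276, 0.0268, 0.114], [0.1288, -0.0322, 0.114], [0.0979, -0.0512, 0.114], [0.0976, -0.0601, 0.114], [0.1376, -0.0402, 0.114]]
amber [[222.0, 192.0], [311.0, 166.0], [330.0, 228.0], [241.0, 254.0]]
red [[242.0, 265.0], [333.0, 242.0], [350.0, 306.0], [259.0, 329.0]]
```

View pics/top5.png

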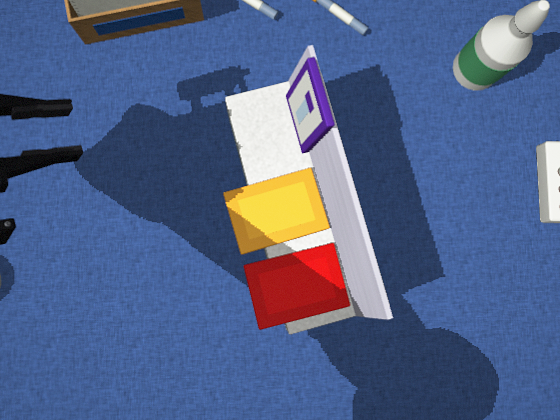

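The foot is at s = 0.114 and square to the fence. The top sits at about 0.138, so the plate leans back 7–9°, which is consistent with resting on the fence. Amber and red are within 1 px of where they started, and the arm is clear, so I'll hand in.

```bash
python3 -c "
from station import manip;print(manip.hand_in())"
```

```text
the job is handed in; nothing more can be done
None
```

The purple sign now stands on its edge, leaning on the fence; the red and amber signs are where they were, and the job was handed in at about 12 s with the arm clear (no verdict came back).

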